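Run the confidence check of a headset tester with its two-stage talk key

ROBOT

A 6-joint arm with a two-finger parallel gripper is mounted at the origin on the work surface. World frame = base frame: x ahead of the robot, y to its left, z up, the work surface at z = 0. Lengths are in m, angles in degrees, forces in N, time in s.
With the tool pointing down it reaches from about 0.3 to 0.75 m from the base axis. Payload 8.5 kg.
Tool frame: the origin (TCP) lies at the very end of the fingers, on their centre line; the grasp point (between the pads) lies 19 mm behind it; z points along the fingers, y is the line along which they close (so a half turn about z gives the same grasp; the last joint's range is limited). The gripper opens to 85 mm and grips with 20 to 120 N. Pads are 22 mm wide; open, the fingers measure 114 mm over their backs; the gripper's body (76 mm by 85 mm) begins 54 mm behind the grasp point. The pads swing forward as they close: fully open they stand 13 mm farther back than shut.
Start: joints at [-84.987, 21.807, 74.336, -0, 83.858, -12.336], TCP at [0.164, -0.525, 0.231] pointing down, gripper open.
Joint ranges: [-178.18, 178.18], [-50.72, 133.34], [12.68, 142.11], [-81.47, 261.47], [9.98, 163.14], [-165.26, 165.26]. Speed limits (degrees/s): [136.94, 136.94, 180, 180, 180, 180].

INTERFACE

Orientations are given as a 3x3 rotation matrix whose columns are the frame's x, y, z axes.
In Python, from rig import env, imaging gives the robot as it stands. The module is installed in compiled form; this text tells all that it offers.
- The arm moves only by the tool arm_command, never from a script. Its arguments are lists of equal length, an entry for each row: "turn": the turn, a rotation vector about the tool's x, y, z in units of 5 degrees (1.0 is 5 degrees), a list of three; "xyz": the shift along the tool's x, y, z in units of 50 mm (1.0 is 50 mm), a list of three; "claw": the finger opening in mm, from 0 to 85.4. A call has 1 to 12 rows; each row shifts and turns the commanded pose from where the row before left it, along the tool's axes as they then stand; what a row does not reach is not made up. A row lasts 1/10 s, in which the tool goes at most 50 mm and 8.59 degrees, less where a joint would pass 70% of its speed; a pose out of reach is approached as far as the arm can. A call is refused whole if a number of a shift passes 1 or a number of a turn 1, either way. A call with a gripper value outside its range is refused whole. The fingers move at their own pace and stop on an object; "squeeze" is the grip in N (left out, the last holds). Time passes only in rows, so rows that do not move let the fingers close. It gives the time, the measured TCP pose, the force, the opening and the grip force at its end, in the units of the state.
- env.observe(): the state, without advancing time (a new reading comes with each control period).
- imaging.get_image(name): name is "side" or "top"; returns (picture, depth): 400x640x3 uint8, blue, green, red; 400x640 float32, m along the optical axis (not along the pixel's ray), 0 where there is no reading.
- imaging.camera_info(name): a dict with "camera_matrix" (3x3 intrinsics, pixels), "rvec" (rotation vector, rad) and "tvec" (3), from world to camera coordinates, as OpenCV has them. Camera axes: x right, y down, z forward; pixel columns grow to the right and rows downward; lengths in m; the calibration is good to about 2 mm. A picture is of the moment at which its call begins. camera_info takes no time and is no camera call.
- env.close_job(): hands the job in; it is judged then, once.
The state is a dict: "time_s": time; "q": joint angles; "qvel": joint speeds; "joint_efforts": joint torques, N m; "position": TCP position; "tool_rot": TCP orientation; "ft_force": force on the tool from outside, world axes, zero at the start; "wrist_torque": the same for the moment, N m; "grip_width": finger opening in m; "gripper_force": force on a finger pad.
Only numpy, scipy, OpenCV 4.12 (cv2) and the standard library are available. Lean on these libraries where they do the work, as an engineer would, in place of code of your own. Each camera call takes 0.05 s, during which the arm holds its last target. There are 200 camera calls.

TASK

Run the confidence check of the aircrew headset tester: plug the load adapter into the round socket on the tester's panel, turned so that its rib goes into the notch, and push it fully home. Then press the tester's two-stage talk key to its first click and keep it there for about two seconds (the intercom check) without going through the second click, and after that push it all the way down, so that its sleeve locks down in transmit, and let go. Leave the other things on the bench where they are.

Things in the scene. Friction and masses are not known exactly. Their poses are not given: they have to be found in the camera images.
- adapter_center (a point): Load adapter, loose, 210 to 420 g, 104 mm tall, upright on its plug at the start. This point: on its axis, 50 mm above the plug's tip; z up, x towards its rib. Grey finned housing 58 mm (x) by 42 mm (y), 40 to 100 mm above the tip: grip its flat +y and -y sides. An aluminium ridge on the top, from the middle to the +x edge and down the +x face, marks the rib's side.
- plug_tip (a point): Centre of the underside of the adapter's plug, same axes as adapter_center. Plug: 36 mm across, 26 mm long, chamfered at the tip, under a knurled collar 56 mm across (26 to 40 mm above the tip). One rib on its +x side, 8 mm wide, standing 5 mm proud, from 8 mm above the tip up to the collar.
- socket (a point): Round socket on the tester's panel, in an aluminium ring 10 mm above the panel. This point: centre of the rim, 103 to 114 mm above the bench; x to the notch, z up. Bore 38.4 mm across, 30 mm deep; one notch 11 mm wide, 5 mm deep on its +x side, marked by a white bar on the panel. Adapter fully home: collar on the rim, adapter_center 24 mm above this point; slides in easily, held by its weight.
- tester: Headset tester, fixed: black case 300 mm (y) by 210 mm (x), panel 90 mm above its underside, standing on levelling feet that hold it 3 to 14 mm off the bench. Origin: centre of its underside; x away from the robot at yaw 0. Socket 75 mm to +y of the centre, talk key 20 mm to -x and 85 mm to -y. Meter, knob and jacks on the panel are under 16 mm high.
- key_top (a point): Centre of the top of the talk key's cap; released, it is 8.5 mm higher than the socket's rim. A round black cap 31 mm across, pressed straight down, standing 8.5 mm out of a round grey sleeve 41 mm across, inside a steel bezel 5 mm high.
- talk_key (a joint): First stage of the talk key: travel of the cap into its sleeve, 0 released, 0.005 m at the first click, where it meets a firm stop. Sprung: 1.5 N to start, 4 N at the first click; springs back up when let go.
- talk_sleeve (a joint): Second stage of the talk key: travel of the sleeve with the cap into the panel, 0 up, 0.004 m fully down. It does not move below about 11 N on the cap, then gives way at 11 to 13 N until its end stop; it stays where it is left and never comes up again, so going through too early cannot be undone.
- helmet: Bystander: olive flight helmet, 250 mm, loose, on the bench to the left.
- red_case: Bystander: closed red plastic tool case, 250 x 200 x 80 mm, on the bench to the right.
- screwdriver: Bystander: screwdriver, 200 mm long, lying beyond the tester.
- parts_bin: Bystander: tan open bin, 100 x 150 x 55 mm, beyond the tester.
There are look-alikes about, which are no part of the job. There is more than one size of the part that bears adapter_center; the job needs the middle-sized.

How it is judged:
By the outcome, as a careful person would: the job done as asked, in the order asked, and still so for the second after the job is handed in, with the robot touching nothing.
It also fails if it takes over 69 s, if anything falls off the work surface, if the arm or the gripper's body presses on something with over 40 N, if the wrist force passes 120 N, or if a joint passes its speed limit or range.

## Working session

There is one attempt and no reset: what is moved stays moved. The work goes in short steps, Python scripts to look and compute and a tool call to move; the robot and the scene stay as the last step left them, time stands still between calls to the robot, and variables do not carry over. Pictures are saved under pics/ and viewed, at most 10 in all, crops included, and the job is handed in when it is done.

Besides the shell and the picture viewer there is one more tool, called after "Request:" as name(argument=value, ...) on one line, values as JSON. arm_command: Moves the arm, as the interface text tells. Its arguments: {"type":"object","properties":{"turn":{"type":"array"},"xyz":{"type":"array"},"claw":{"type":"array"},"squeeze":{"type":"number"}},"required":["turn","xyz","claw"]}

```bash
mkdir -p pics; cat > h.py <<'E'
import numpy as np, cv2
from rig import env, imaging
def cam(n):
    i=imaging.camera_info(n); K=np.array(i["camera_matrix"],float); R=cv2.Rodrigues(np.array(i["rvec"],float))[0]; t=np.array(i["tvec"],float).ravel()
    return K,R,t
def ray(n,uv,z):
    K,R,t=cam(n); o=-R.T@t; d=R.T@np.linalg.solve(K,[uv[0],uv[1],1.]); return o+d*(z-o[2])/d[2]
def proj(n,p):
    K,R,t=cam(n); c=K@(R@np.array(p)+t); return c[:2]/c[2]
def cloud(n,D):
    K,R,t=cam(n); v,u=np.mgrid[:D.shape[0],:D.shape[1]]
    P=np.stack([(u-K[0,2])/K[0,0]*D,(v-K[1,2])/K[1,1]*D,D],-1); return (P-t)@R
E
python3 - <<'E'
from h import *
for n in("top","side"):
    I,D=imaging.get_image(n); cv2.imwrite(f"pics/{n}0.png",I); np.savez(f"{n}0.npz",I=I,D=D)
    K,R,t=cam(n); print(n,K[0,0],-R.T@t,R[2])
s=env.observe(); print(s["time_s"],s["position"],s["tool_rot"],s["ft_force"])
E
```

```text
top 392.8040978666512 [0.45077595 0.01681968 1.40916229] [ 0.0973355   0.00504648 -0.99523883]
side 491.3284314614898 [0.82222294 1.31884802 1.02488356] [-0.14140243 -0.80692583 -0.57347716]
0.1 [ 0.163961   -0.52472765  0.23077985] [[ 9.54520340e-01  2.98145781e-01 -1.19050602e-04]
 [ 2.98145690e-01 -9.54519543e-01  1.26083428e-03]
 [ 2.62276295e-04 -1.23898639e-03 -9.99999198e-01]] [0.43991842 0.25378779 0.14906378]
```

View pics/top0.png

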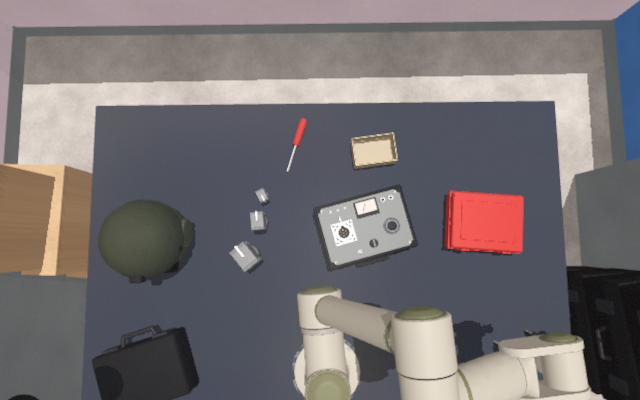

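View pics/side0.png

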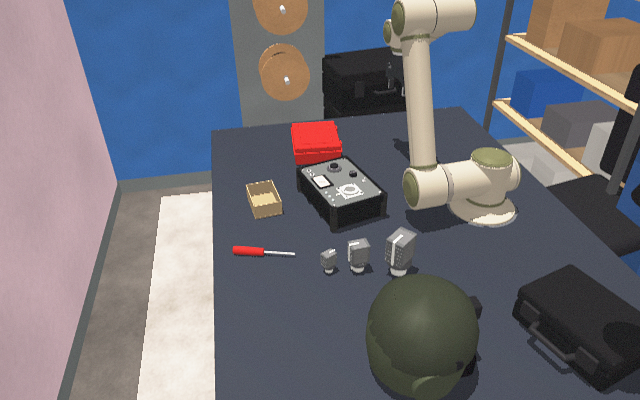

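Top view shows three candidates for the adapter: small (262,196), middle (258,220) and large (246,257). By its description the job needs the middle one at (258,220). The tester's socket is near (343,232) and the key near (391,226). I'll check these in a close crop.

```bash
python3 - <<'E'
from h import *
T=np.load("top0.npz"); S=np.load("side0.npz")
a=cv2.resize(T["I"][180:275,225:425],(800,380),interpolation=cv2.INTER_CUBIC)
b=cv2.resize(S["I"][215:285,310:430],(377,220),interpolation=cv2.INTER_CUBIC)
c=cv2.resize(S["I"][150:235,290:395],(272,220),interpolation=cv2.INTER_CUBIC)
o=np.zeros((600,800,3),np.uint8); o[:380]=a; o[380:,:377]=b; o[380:,400:672]=c
cv2.imwrite("pics/crop1.png",o)
P=cloud("top",T["D"])
for nm,(u0,u1,v0,v1) in dict(small=(250,275,185,207),mid=(245,272,207,235),large=(225,268,238,275)).items():
    q=P[v0:v1,u0:u1].reshape(-1,3); zt=np.percentile(q[:,2],98)
    m=q[q[:,2]>zt-.012]; r=cv2.minAreaRect((m[:,:2]*1000).astype(np.float32)); print(nm,zt,len(m),m.mean(0),r)
q=P[180:275,308:422].reshape(-1,3); m=(q[:,2]>.085)&(q[:,2]<.112)
print("panel z",np.median(q[m,2])); print(cv2.minAreaRect((q[m][:,:2]*1000).astype(np.float32)))
E
```

```text
small 0.0738244236727009 111 [0.59972993 0.21377062 0.10564728] ((527.513671875, 132.70994567871094), (275.0191345214844, 40.51463317871094), 48.108821868896484)
mid 0.1042558920886665 224 [0.51491846 0.22825761 0.10546307] ((500.19061279296875, 132.6706085205078), (244.38711547851562, 61.056861877441406), 80.9273910522461)
large 0.14046810263468565 451 [0.39868243 0.26300218 0.14712033] ((438.2865905761719, 166.4391632080078), (89.68321228027344, 286.57427978515625), 22.149137496948242)
panel z 0.09509287473210934
((491.50140380859375, -132.68080139160156), (215.64157104492188, 306.9316711425781), 14.512579917907715)
```

View pics/crop1.png

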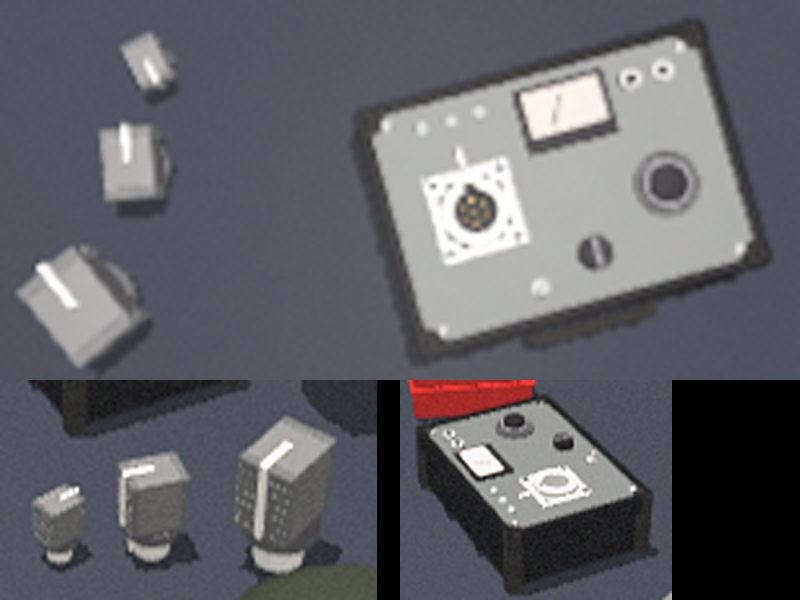

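The middle adapter's top is at z ≈ 0.104, so (258,220) is the right part, with its ridge pointing up in the image (+x). In the tester crop the socket, with its white notch bar pointing up, is at about (475,210), and the key is at (667,183). Next I'll refine the poses.

```bash
cat > m.py <<'E'
from h import *
def blob(n,I,c,r,lo,hi,z,shape="near"):
    k=8; u0,v0=int(c[0]-r),int(c[1]-r); g=cv2.resize(cv2.cvtColor(I,6)[v0:v0+2*r,u0:u0+2*r],None,fx=k,fy=k,interpolation=cv2.INTER_CUBIC)
    m=cv2.inRange(g,lo,hi); cs,_=cv2.findContours(m,0,1)
    cs=[x for x in cs if cv2.contourArea(x)>30*k]
    x=max(cs,key=lambda x:cv2.contourArea(x) if shape=="big" else cv2.pointPolygonTest(x,(r*k,r*k),True))
    p=(x[:,0]+.5)/k-.5+[u0,v0]
    return np.array([ray(n,q,z) for q in p])[:,:2]
def rect(w): r=cv2.minAreaRect((w*1000).astype(np.float32)); return np.round(r[0],1),np.round(r[1],1),round(r[2],1)
def cen(w): M=cv2.moments((w*1e4).astype(np.float32)); return np.round([M["m10"]/M["m00"]/10,M["m01"]/M["m00"]/10],1)
E
python3 - <<'E'
from m import *
T=np.load("top0.npz");I=T["I"]; g=cv2.cvtColor(I,6)
print(g[228:236,336:352]); print(g[212:232:2,246:270]); print(g[226,378:406])
pz=.0955
w=blob("top",I,(364,218),60,110,255,pz,"big"); print("panel",rect(w),cen(w))
(cx,cy),(a,b),an=cv2.minAreaRect((w*1000).astype(np.float32)); 
th=np.radians(an); x=np.array([np.cos(th),np.sin(th)]);y=np.array([-x[1],x[0]]);c=np.array([cx,cy]);print("pred socket",c+75*y,"key",c-20*x-85*y)
w=blob("top",I,(343.5,232),20,200,255,pz,"big"); print("flange",rect(w),cen(w))
for h in(70,95): w=blob("top",I,(391.5,226),12,0,h,pz+.018); print("key",h,rect(w),cen(w))
for lo in(90,110,130): w=blob("top",I,(258,219),14,lo,255,.104,"big"); print("adapter",lo,rect(w),cen(w))
P=cloud("top",T["D"])[207:235,245:272].reshape(-1,3); q=P[(P[:,2]>.09)&(abs(P[:,0]-.51)<.06)&(abs(P[:,1]-.22)<.06)&(P[:,2]<.115)]; print("cloud",len(q),np.median(q,0),rect(q[:,:2]))
E
```

```text
[[236 255 255 251 207 134  92  83  78  77 135 203 249 255 252 255]
 [244 255 255 201 105  94 168 140  92  99  88  86 202 255 255 255]
 [255 255 238 157  90  93 180 148  91 139 118  82 121 246 255 255]
 [255 255 215 108 120 107  92  91  91 135 117  91  94 216 255 255]
 [255 255 209  91 128 110 107 124 106  91 107  98  85 199 255 255]
 [255 255 209  93  92  92 111 133 111  94 123 107  85 214 255 255]
 [255 255 219 124 106 114  97  92 107 101 111 101 101 239 255 255]
 [255 255 255 190 109 119 102 125 134 108  91  95 169 255 255 243]]
[[ 85  83  85  93 122 129 130 136 137 243 242 192 156 155 161 164 137 106
   95  89  86  86  86  86]
 [ 85  86  85  94 149 165 173 172 171 250 255 215 164 169 176 177 140 100
   98  84  84  88  85  86]
 [ 85  85  85  85 156 174 175 177 177 219 255 226 177 179 181 181 147  99
   85  84  83  84  85  87]
 [ 85  84  85  84 139 170 176 177 177 197 253 219 176 180 181 181 158 111
   86 102  99  87  85  86]
 [ 85  85  86  86 119 164 176 176 177 191 230 198 172 180 180 180 175 127
   89  83 125 103  83  86]
 [ 85  83  85  84 101 161 176 177 176 177 179 179 179 179 
[... 648 characters left out ...]
t [473.85954411 -60.48106489] key [ 495.44214668 -220.27528026]
flange (array([482.5, -58.7]), array([95.2, 77.2]), 15.0) [475.1 -60.7]Traceback (most recent call last):
  File "<stdin>", line 9, in <module>
  File "m.py", line 8, in blob
    return np.array([ray(n,q,z) for q in p])[:,:2]
                     ~~~^^^^^^^
  File "h.py", line 7, in ray
    K,R,t=cam(n); o=-R.T@t; d=R.T@np.linalg.solve(K,[uv[0],uv[1],1.]); return o+d*(z-o[2])/d[2]
          ~~~^^^
  File "h.py", line 4, in cam
    i=imaging.camera_info(n); K=np.array(i["camera_matrix"],float); R=cv2.Rodrigues(np.array(i["rvec"],float))[0]; t=np.array(i["tvec"],float).ravel()
ValueError: time passes only in moves, steps and waits
```

```bash
sed -i 's/^def cam/import functools\n@functools.lru_cache\ndef cam/' h.py
python3 - <<'E'
from m import *
T=np.load("top0.npz");I=T["I"];pz=.0955
w=blob("top",I,(343.5,232),10,0,170,pz+.01); print("bore",rect(w),cen(w))
for h in(85,100,110): w=blob("top",I,(391.5,226),12,0,h,pz+.0175); print("key",h,rect(w),cen(w))
for lo in(115,130): w=blob("top",I,(258,219),14,lo,255,.104,"big"); print("adapter",lo,rect(w),cen(w))
w=blob("top",I,(258,219),14,215,255,.104,"big"); print("ridge",rect(w),cen(w))
P=cloud("top",T["D"])[207:235,245:272].reshape(-1,3); q=P[(P[:,2]>.097)&(abs(P[:,0]-.51)<.06)&(abs(P[:,1]-.22)<.06)&(P[:,2]<.115)]; print("cloud",len(q),np.median(q,0),rect(q[:,:2]))
q=P[(abs(P[:,2]-.1)<.01)]; print(np.median(q,0))
S=np.load("side0.npz"); 
Q=cloud("side",S["D"]); Q=Q[215:285,310:430].reshape(-1,3); q=Q[(Q[:,2]>.095)&(Q[:,2]<.11)&(abs(Q[:,0]-.51)<.05)&(abs(Q[:,1]-.2)<.06)]; print("side",len(q),np.median(q,0),rect(q[:,:2]))
q=cloud("side",S["D"])[150:235,290:395].reshape(-1,3); print("side panel z",np.median(q[(q[:,2]>.08)&(q[:,2]<.11)][:,2]))
E
```

```text
bore (array([474.1, -60.8]), array([34.7, 35.1]), 61.7) [474.7 -60.5]
key 85 (array([ 495.3, -219.7]), array([27.7, 27.4]), 83.9) [ 494.9 -219.2]
key 100 (array([ 495.6, -219.3]), array([29.2, 28.5]), 88.4) [ 495. -219.]
key 110 (array([ 495.6, -219.3]), array([30. , 29.3]), 88.4) [ 495.1 -219. ]
adapter 115 (array([518.8, 228. ]), array([65.1, 45. ]), 4.7) [516.9 227.8]
adapter 130 (array([518.8, 228.2]), array([63.6, 42.9]), 5.7) [516.9 228. ]
ridge (array([532. , 229.8]), array([31. ,  8.6]), 9.3) [532.3 230. ]
cloud 182 [0.51402008 0.22997191 0.10035329] (array([515. , 229.7]), array([58.2, 42.6]), 5.7)
[0.51437888 0.22949504 0.09956727]
side 201 [0.51549768 0.23344985 0.10050422] (array([515.3, 232. ]), array([64.3, 47.1]), 3.0)
side panel z 0.09550134274674213
```

Poses found: adapter (0.515, 0.229) at yaw 5.5°, socket (0.4742, −0.0605) at yaw 14.9° with its rim near 0.1055, and key (0.4953, −0.2195). Now moving above the adapter.

```bash
cat > go.py <<'E'
# prints shift (units of 50 mm, tool axes), turn (units of 5 deg) to a target x y z yaw(of tool x), tool down
import sys; from h import *
from scipy.spatial.transform import Rotation as Ro
s=env.observe(); R=np.array(s["tool_rot"]); p=np.array(s["position"]); a=[float(x) for x in sys.argv[1:5]]
c,d=np.cos(np.radians(a[3])),np.sin(np.radians(a[3])); G=np.array([[c,d,0],[d,-c,0],[0,0,-1]])
print("t",round(s["time_s"],2),"p",p.round(4),"yaw",round(np.degrees(np.arctan2(R[1,0],R[0,0])),2),"F",np.round(s["ft_force"],1),"w",round(s["grip_width"],4))
print("shift now-axes",((R.T@(np.array(a[:3])-p))/.05).round(3),"after turn",((G.T@(np.array(a[:3])-p))/.05).round(3),"turn",(np.degrees(Ro.from_matrix(R.T@G).as_rotvec())/5).round(3))
E
```

Request:
arm_command(turn=[[0,0,0],[0,0,0],[0,0,0],[0,0,0],[0,0,0],[0,0,0],[0,0,0],[0,0,0],[0,0,0],[0,0,0],[0,0,0],[0,0,0]], xyz=[[0.3,-0.35,0],[0.62,-0.68,0],[0.62,-0.68,0],[0.62,-0.68,0],[0.62,-0.68,0],[0.62,-0.68,0],[0.62,-0.68,0],[0.62,-0.68,0],[0.62,-0.68,0],[0.62,-0.68,0],[0.62,-0.68,0],[0.62,-0.68,0]], claw=[85,85,85,85,85,85,85,85,85,85,85,85], squeeze=40)

```text
time_s: 1.3
position: [0.3873, -0.0432, 0.2313]
tool_rot: [[0.955, 0.298, 0.0], [0.298, -0.955, -0.0], [0.0, 0.0, -1.0]]
ft_force: [0.0, -1.0, -0.2]
grip_width: 0.0848
gripper_force: 0.0
```

Request:
arm_command(turn=[[0,0,0.5],[0,0,0.5],[0,0,0.5],[0,0,0.5],[0,0,0.37],[0,0,0],[0,0,0],[0,0,0]], xyz=[[0.62,-0.68,0],[0.62,-0.68,0],[0.62,-0.68,0],[0.62,-0.68,0],[0.62,-0.68,0],[0.5,-0.6,0],[0.3,-0.3,0],[0,0,0]], claw=[85,85,85,85,85,85,85,85])

```text
time_s: 2.1
position: [0.5381, 0.2042, 0.2302]
tool_rot: [[0.995, 0.098, -0.001], [0.098, -0.995, 0.0], [-0.001, -0.0, -1.0]]
ft_force: [0.3, -0.4, -0.1]
grip_width: 0.085
gripper_force: 0.0
```

```bash
python3 go.py .515 .2293 .055 5.6
```

```text
t 2.1 p [0.5381 0.2042 0.2302] yaw 5.64 F [ 0.3 -0.4 -0.1] w 0.085
shift now-axes [-0.407 -0.544  3.504] after turn [-0.412 -0.545  3.504] turn [-0.003  0.013  0.008]
```

Request:
arm_command(turn=[[0,0,0],[0,0,0],[0,0,0],[0,0,0],[0,0,0],[0,0,0],[0,0,0],[0,0,0]], xyz=[[-0.2,-0.27,0.2],[-0.21,-0.27,0.5],[0,0,0.7],[0,0,0.7],[0,0,0.7],[0,0,0.45],[0,0,0.25],[0,0,0]], claw=[85,85,85,85,85,85,85,85])

```text
time_s: 2.9
position: [0.5137, 0.2266, 0.0553]
tool_rot: [[0.995, 0.095, -0.003], [0.095, -0.995, -0.001], [-0.003, 0.0, -1.0]]
ft_force: [0.0, 0.3, 0.6]
grip_width: 0.0849
gripper_force: 0.0
```

```bash
python3 - <<'E'
from m import *
T=imaging.get_image("top"); S=imaging.get_image("side"); np.savez("top1.npz",I=T[0],D=T[1])
o=np.zeros((600,800,3),np.uint8); o[:,:400]=cv2.resize(S[0][195:295,325:392],(400,600)); o[:,400:]=cv2.resize(T[0][190:250,235:275],(400,600)); cv2.imwrite("pics/g1.png",o)
E
python3 go.py .515 .2293 .055 5.6
```

```text
t 3.0 p [0.5149 0.2271 0.0573] yaw 5.48 F [ 0.8  0.6 -0.7] w 0.0848
shift now-axes [ 0.007 -0.043  0.046] after turn [ 0.007 -0.043  0.046] turn [-0.002 -0.015 -0.024]
```

View pics/g1.png

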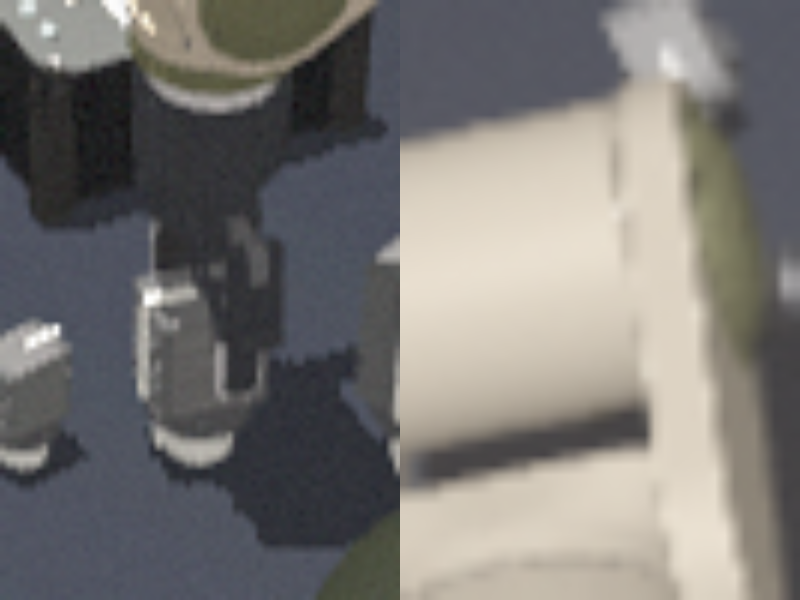

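The side crop shows the finger pad (240,330) beside the adapter's flat face (155–270), clear of the collar. That is a fair straddle, given the parallax of the finger's back. I'll make a small correction and close.

Request:
arm_command(turn=[[0,0,0],[0,0,0],[0,0,0],[0,0,0],[0,0,0],[0,0,0],[0,0,0],[0,0,0],[0,0,0]], xyz=[[0,-0.04,0],[0,0,0],[0,0,0],[0,0,0],[0,0,0],[0,0,0],[0,0,0],[0,0,0],[0,0,0]], claw=[70,60,52,46,40,38,38,38,38], squeeze=60)

```text
time_s: 3.9
position: [0.5143, 0.2293, 0.0567]
tool_rot: [[0.995, 0.096, 0.001], [0.096, -0.995, 0.0], [0.001, -0.0, -1.0]]
ft_force: [-1.8, 0.4, 4.8]
grip_width: 0.0411
gripper_force: 60.4
```

```bash
python3 go.py .515 .2293 .055 5.6
```

```text
t 3.9 p [0.5143 0.2293 0.0567] yaw 5.5 F [-1.8  0.4  4.8] w 0.0411
shift now-axes [0.013 0.002 0.035] after turn [0.013 0.002 0.035] turn [-0.001 -0.007 -0.02 ]
```

Request:
arm_command(turn=[[0,0,0],[0,0,0],[0,0,0],[0,0,0],[0,0,0],[0,0,0],[0,0,0]], xyz=[[0,0,-0.1],[0,0,-0.4],[0,0,-0.6],[0,0,-0.7],[0,0,-0.7],[0,0,-0.4],[0,0,0]], claw=[38,38,38,38,38,38,38])

```text
time_s: 4.6
position: [0.5151, 0.2294, 0.2038]
tool_rot: [[0.995, 0.096, 0.005], [0.096, -0.995, 0.001], [0.005, -0.0, -1.0]]
ft_force: [-0.3, 0.1, -2.6]
grip_width: 0.0417
gripper_force: 61.3
```

```bash
python3 go.py .4735 -.0605 .19 14.9
```

```text
t 4.6 p [0.5151 0.2294 0.2038] yaw 5.5 F [-0.3  0.1 -2.6] w 0.0417
shift now-axes [-1.384  5.692  0.266] after turn [-2.294  5.39   0.275] turn [-1.00e-03 -5.70e-02 -1.88e+00]
```

Request:
arm_command(turn=[[0,0,0],[0,0,0],[0,0,0],[0,0,0],[0,0,0],[0,0,0],[0,0,0],[0,0,0],[0,0,-0.6],[0,0,-0.6],[0,-0.05,-0.6],[0,0,-0.08]], xyz=[[-0.07,0.3,0],[-0.15,0.65,0],[-0.2,0.8,0],[-0.2,0.8,0],[-0.2,0.8,0],[-0.2,0.8,0],[-0.2,0.8,0],[-0.16,0.74,0],[0,0,0],[0,0,0],[0,0,0.27],[0,0,0]], claw=[38,38,38,38,38,38,38,38,38,38,38,38])

```text
time_s: 5.8
position: [0.471, -0.0607, 0.1851]
tool_rot: [[0.966, 0.257, -0.01], [0.257, -0.966, 0.001], [-0.01, -0.004, -1.0]]
ft_force: [0.7, 1.0, -2.3]
grip_width: 0.0413
gripper_force: 61.8
```

Request:
arm_command(turn=[[0,0,0],[0,0,0]], xyz=[[0,0,0],[0,0,0]], claw=[38,38])

```text
time_s: 6.0
position: [0.4726, -0.0607, 0.1877]
tool_rot: [[0.967, 0.256, -0.005], [0.256, -0.967, -0.001], [-0.005, -0.0, -1.0]]
ft_force: [-0.2, -0.4, -2.6]
grip_width: 0.0416
gripper_force: 61.8
```

```bash
python3 go.py .4735 -.0605 .19 14.9; python3 - <<'E'
from m import *
I,D=imaging.get_image("side"); np.savez("side2.npz",I=I,D=D)
p=np.array(env.observe()["position"]); c=proj("side",p); print(c)
x0,y0=int(c[0])-40,int(c[1])-35
cv2.imwrite("pics/ins.png",cv2.resize(I[y0:y0+75,x0:x0+80],(640,600),interpolation=cv2.INTER_CUBIC)); print(x0,y0)
th=np.radians(14.9);x=np.array([np.cos(th),np.sin(th),0]);y=np.array([-x[1],x[0],0])
def s(q): return np.round((proj("side",q)-[x0,y0])*8).astype(int)
tip=p-[0,0,.0567]
print("tip L/R",[s(tip+.018*k*x) for k in(1,0,-1)],"collar bot",[s(tip+[0,0,.026]+.028*k*x) for k in(1,-1)],"face bottom corners",[s(tip+[0,0,.04]+.021*y+.029*k*x) for k in (1,-1)],"top",[s(tip+[0,0,.1]+.021*y+.029*k*x) for k in (1,-1)])
so=np.array([.4742,-.0605,.1055]); print("socket ring",[s(so+.0192*v) for v in(x,y,-x,-y)])
E
```

```text
t 6.0 p [ 0.4726 -0.0607  0.1877] yaw 14.84 F [-0.2 -0.4 -2.6] w 0.0416
shift now-axes [ 0.017  0.001 -0.046] after turn [ 0.018  0.001 -0.046] turn [-0.005  0.054 -0.012]
[349.49200256 167.0040087 ]
309 132
tip L/R [array([284, 405]), array([321, 395]), array([358, 385])] collar bot [array([264, 359]), array([381, 327])] face bottom corners [array([286, 354]), array([408, 321])] top [array([288, 228]), array([413, 195])]
socket ring [array([278, 457]), array([339, 468]), array([356, 435]), array([296, 425])]
```

View pics/ins.png

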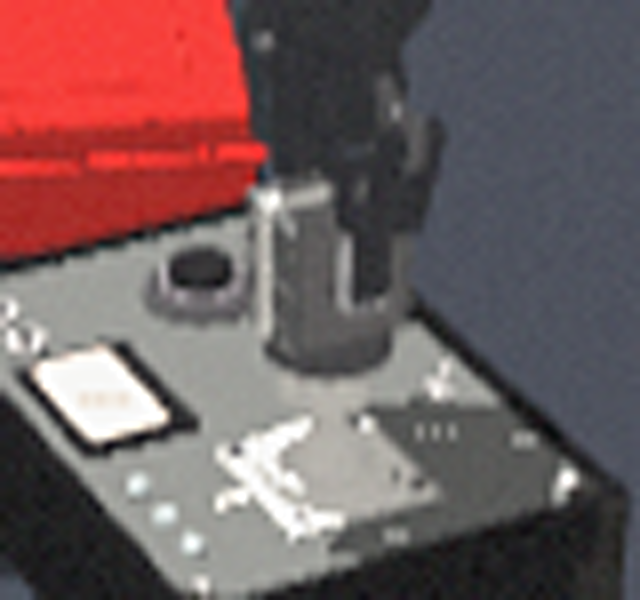

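The crop shows the adapter over the socket, with its collar at x 265–392 (264–381 predicted) and the notch bar at the left. It agrees within about 2 mm, so I'll descend and watch the force.

Request:
arm_command(turn=[[0,0.05,0],[0,0,0],[0,0,0],[0,0,0],[0,0,0],[0,0,0],[0,0,0]], xyz=[[0.017,0,0],[0,0,0.15],[0,0,0.15],[0,0,0.1],[0,0,0.08],[0,0,0.04],[0,0,0]], claw=[38,38,38,38,38,38,38])

```text
time_s: 6.75
position: [0.4736, -0.0603, 0.1616]
tool_rot: [[0.966, 0.257, -0.0], [0.257, -0.966, 0.0], [-0.0, -0.0, -1.0]]
ft_force: [-0.2, -0.4, -2.8]
grip_width: 0.0416
gripper_force: 61.8
```

```bash
python3 go.py .4735 -.0605 .1362 14.9; python3 -c "
from h import *; print(env.observe()['wrist_torque'])"
```

```text
t 6.75 p [ 0.4736 -0.0603  0.1616] yaw 14.9 F [-0.2 -0.4 -2.8] w 0.0416
shift now-axes [-0.002  0.003  0.507] after turn [-0.002  0.003  0.507] turn [-0.005  0.004 -0.   ]
[-0.00828435  0.00618912  0.04856785]
```

Request:
arm_command(turn=[[0,0,0],[0,0,0],[0,0,0],[0,0,0]], xyz=[[0,0,0.04],[0,0,0.04],[0,0,0.03],[0,0,0]], claw=[38,38,38,38])

```text
time_s: 7.15
position: [0.4734, -0.0603, 0.1561]
tool_rot: [[0.966, 0.257, -0.001], [0.257, -0.966, 0.0], [-0.001, -0.0, -1.0]]
ft_force: [-0.8, 0.3, -2.8]
grip_width: 0.0415
gripper_force: 61.9
```

Request:
arm_command(turn=[[0,0,0],[0,0,0],[0,0,0],[0,0,0]], xyz=[[0,0,0.03],[0,0,0.03],[0,0,0.03],[0,0,0]], claw=[38,38,38,38])

```text
time_s: 7.55
position: [0.4734, -0.0603, 0.1515]
tool_rot: [[0.966, 0.257, -0.001], [0.257, -0.966, 0.0], [-0.001, -0.001, -1.0]]
ft_force: [-0.9, -0.4, -3.3]
grip_width: 0.0414
gripper_force: 61.9
```

Request:
arm_command(turn=[[0,0,0],[0,0,0],[0,0,0],[0,0,0],[0,0,0],[0,0,0]], xyz=[[0,0,0.05],[0,0,0.05],[0,0,0.05],[0,0,0.05],[0,0,0.05],[0,0,0]], claw=[38,38,38,38,38,38])

```text
time_s: 8.15
position: [0.4734, -0.0603, 0.1388]
tool_rot: [[0.966, 0.257, -0.001], [0.257, -0.966, 0.0], [-0.001, -0.001, -1.0]]
ft_force: [-2.3, -0.7, -4.5]
grip_width: 0.0412
gripper_force: 61.8
```

Request:
arm_command(turn=[[0,0,0],[0,0,0],[0,0,0],[0,0,0]], xyz=[[0,0,0.02],[0,0,0.02],[0,0,0.02],[0,0,0]], claw=[38,38,38,38])

```text
time_s: 8.55
position: [0.4734, -0.0603, 0.1362]
tool_rot: [[0.966, 0.257, -0.001], [0.257, -0.966, 0.0], [-0.001, -0.0, -1.0]]
ft_force: [-5.5, -1.5, -1.8]
grip_width: 0.0416
gripper_force: 61.9
```

Request:
arm_command(turn=[[0,0,0],[0,0,0],[0,0,0]], xyz=[[0,0,0.02],[0,0,0.01],[0,0,0]], claw=[38,38,38])

```text
time_s: 8.85
position: [0.4734, -0.0603, 0.1348]
tool_rot: [[0.966, 0.257, -0.001], [0.257, -0.966, 0.0], [-0.001, -0.0, -1.0]]
ft_force: [-5.6, -0.5, -0.9]
grip_width: 0.0412
gripper_force: 61.9
```

Request:
arm_command(turn=[[0,0,0],[0,0,0],[0,0,0],[0,0,0]], xyz=[[-0.01,0,0.02],[0,0,0.02],[0,0,0.01],[0,0,0]], claw=[38,38,38,38])

```text
time_s: 9.25
position: [0.4733, -0.0603, 0.1343]
tool_rot: [[0.966, 0.257, 0.002], [0.257, -0.966, -0.001], [0.002, 0.001, -1.0]]
ft_force: [-11.5, 2.2, 20.2]
grip_width: 0.0417
gripper_force: 64.4
```

Request:
arm_command(turn=[[0,0,0],[0,0,0],[0,0,0],[0,0,0],[0,0,0],[0,0,0]], xyz=[[0,0,-0.035],[0,0,0],[0,0,0],[0,0,0],[0,0,0],[0,0,0]], claw=[38,40,55,70,80,80])

```text
time_s: 9.85
position: [0.4735, -0.0605, 0.1341]
tool_rot: [[0.966, 0.257, 0.001], [0.257, -0.966, 0.0], [0.001, 0.0, -1.0]]
ft_force: [0.0, 0.4, 0.2]
grip_width: 0.0799
gripper_force: 0.0
```

Request:
arm_command(turn=[[0,0,0],[0,0,0],[0,0,0],[0,0,0],[0,0,0],[0,0,0],[0,0,0],[0,0,0]], xyz=[[0,0,-0.1],[0,0,-0.3],[0,0,-0.4],[0,0,-0.6],[0,0,-0.6],[0,0,-0.3],[0,0,0],[0,0,0]], claw=[80,80,80,80,80,60,30,0])

```text
time_s: 10.65
position: [0.4729, -0.0604, 0.2486]
tool_rot: [[0.966, 0.257, -0.0], [0.257, -0.966, 0.0], [-0.0, -0.0, -1.0]]
ft_force: [-0.8, 0.1, -0.6]
grip_width: 0.0373
gripper_force: 0.0
```

```bash
python3 go.py .4953 -.2195 .14 14.9; python3 - <<'E'
from m import *
I,D=imaging.get_image("side"); c=proj("side",[.474,-.06,.13]); x0,y0=int(c[0])-40,int(c[1])-40
cv2.imwrite("pics/home.png",cv2.resize(I[y0:y0+75,x0:x0+80],(640,600),interpolation=cv2.INTER_CUBIC))
P=cloud("side",D).reshape(-1,3); q=P[(abs(P[:,0]-.474)<.045)&(abs(P[:,1]+.06)<.04)&(P[:,2]>.16)&(P[:,2]<.195)]; print(len(q),np.percentile(q[:,2],[10,50,90]))
T,E=imaging.get_image("top"); P=cloud("top",E).reshape(-1,3); q=P[(abs(P[:,0]-.495)<.009)&(abs(P[:,1]+.2195)<.009)]; print("key z top",len(q),np.median(q[:,2]))
q=P[(abs(P[:,0]-.474)<.03)&(abs(P[:,1]+.06)<.03)]; print(np.percentile(q[:,2],[10,50,90]))
E
```

```text
t 10.65 p [ 0.4729 -0.0604  0.2486] yaw 14.9 F [-0.8  0.1 -0.6] w 0.0373
shift now-axes [-0.385  3.192  2.171] after turn [-0.386  3.191  2.172] turn [-0.005  0.004 -0.   ]
203 [0.16425376 0.17670014 0.18055368]
key z top 33 0.11279730155420076
[0.53770953 0.54552717 0.54882417]
```

View pics/home.png

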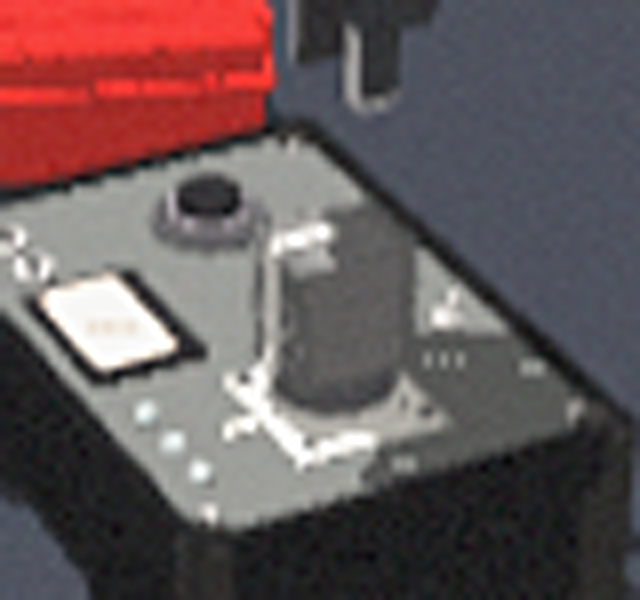

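The adapter sits home in the socket: collar on the ring at (345,395) and ridge over the notch bar at (240,420). Its top is near 0.178 and the key's top near 0.113. Now to the key with the fingers closed.

Request:
arm_command(turn=[[0,0,0],[0,0,0],[0,0,0],[0,0,0],[0,0,0],[0,0,0],[0,0,0],[0,0,0],[0,0,0],[0,0,0],[0,0,0],[0,0,0]], xyz=[[-0.08,0.4,0],[-0.1,0.7,0],[-0.1,0.8,0],[-0.1,0.8,0],[0,0.49,0],[0,0,0.3],[0,0,0.6],[0,0,0.6],[0,0,0.4],[0,0,0.2],[0,0,0],[0,0,0]], claw=[0,0,0,0,0,0,0,0,0,0,0,0])

```text
time_s: 11.95
position: [0.4961, -0.2197, 0.1446]
tool_rot: [[0.966, 0.257, 0.001], [0.257, -0.966, -0.0], [0.001, 0.0, -1.0]]
ft_force: [-0.2, 0.0, 0.1]
grip_width: 0.0002
gripper_force: 0.0
```

```bash
python3 go.py .4953 -.2195 .116 14.9
```

```text
t 11.95 p [ 0.4961 -0.2197  0.1446] yaw 14.9 F [-0.2  0.   0.1] w 0.0002
shift now-axes [-0.015 -0.008  0.572] after turn [-0.014 -0.008  0.572] turn [ 0.005 -0.006 -0.   ]
```

Descending to just above the cap, then small feeling steps.

Request:
arm_command(turn=[[0,0,0],[0,0,0],[0,0,0],[0,0,0],[0,0,0]], xyz=[[-0.015,0,0.25],[0,0,0.2],[0,0,0.12],[0,0,0],[0,0,0]], claw=[0,0,0,0,0])

```text
time_s: 12.45
position: [0.4952, -0.2198, 0.1159]
tool_rot: [[0.966, 0.257, 0.0], [0.257, -0.966, -0.0], [0.0, 0.0, -1.0]]
ft_force: [0.1, -0.3, 1.0]
grip_width: -0.0002
gripper_force: 0.0
```

Request:
arm_command(turn=[[0,0,0],[0,0,0],[0,0,0],[0,0,0],[0,0,0]], xyz=[[0,0,0.02],[0,0,0.02],[0,0,0.02],[0,0,0],[0,0,0]], claw=[0,0,0,0,0])

```text
time_s: 12.95
position: [0.4951, -0.2197, 0.1126]
tool_rot: [[0.966, 0.257, 0.0], [0.257, -0.966, 0.0], [0.0, -0.0, -1.0]]
ft_force: [1.0, 0.4, 0.2]
grip_width: 0.0001
gripper_force: 0.0
```

Request:
arm_command(turn=[[0,0,0],[0,0,0],[0,0,0],[0,0,0]], xyz=[[0,0,0.02],[0,0,0.02],[0,0,0],[0,0,0]], claw=[0,0,0,0])

```text
time_s: 13.35
position: [0.4951, -0.2197, 0.1107]
tool_rot: [[0.966, 0.257, 0.0], [0.257, -0.966, -0.0], [0.0, 0.0, -1.0]]
ft_force: [0.2, -0.5, 1.8]
grip_width: 0.0002
gripper_force: 1.0
```

Request:
arm_command(turn=[[0,0,0],[0,0,0],[0,0,0],[0,0,0]], xyz=[[0,0,0.02],[0,0,0.02],[0,0,0],[0,0,0]], claw=[0,0,0,0])

```text
time_s: 13.75
position: [0.4952, -0.2197, 0.1086]
tool_rot: [[0.966, 0.257, 0.0], [0.257, -0.966, -0.0], [0.0, 0.0, -1.0]]
ft_force: [0.2, 0.8, 2.6]
grip_width: 0.0003
gripper_force: 1.6
```

Request:
arm_command(turn=[[0,0,0],[0,0,0],[0,0,0],[0,0,0]], xyz=[[0,0,0.02],[0,0,0.01],[0,0,0],[0,0,0]], claw=[0,0,0,0])

```text
time_s: 14.15
position: [0.4951, -0.2197, 0.1071]
tool_rot: [[0.966, 0.257, 0.0], [0.257, -0.966, -0.0], [0.0, 0.0, -1.0]]
ft_force: [0.4, -0.1, 3.8]
grip_width: -0.0002
gripper_force: 2.1
```

Request:
arm_command(turn=[[0,0,0],[0,0,0],[0,0,0]], xyz=[[0,0,0.008],[0,0,0],[0,0,0]], claw=[0,0,0])

```text
time_s: 14.45
position: [0.4952, -0.2197, 0.107]
tool_rot: [[0.966, 0.257, 0.0], [0.257, -0.966, -0.0], [0.0, 0.0, -1.0]]
ft_force: [-0.9, 0.4, 7.5]
grip_width: -0.0003
gripper_force: 3.6
```

The firm stop is felt (7.5 N, no further travel), so this is the first click. Holding.

Request:
arm_command(turn=[[0,0,0],[0,0,0],[0,0,0],[0,0,0],[0,0,0],[0,0,0],[0,0,0],[0,0,0],[0,0,0],[0,0,0],[0,0,0]], xyz=[[0,0,0],[0,0,0],[0,0,0],[0,0,0],[0,0,0],[0,0,0],[0,0,0],[0,0,0],[0,0,0],[0,0,0],[0,0,0]], claw=[0,0,0,0,0,0,0,0,0,0,0])

```text
time_s: 15.55
position: [0.4952, -0.2197, 0.1071]
tool_rot: [[0.966, 0.257, 0.0], [0.257, -0.966, -0.0], [0.0, 0.0, -1.0]]
ft_force: [0.4, 1.2, 8.4]
grip_width: 0.0003
gripper_force: 3.6
```

Request:
arm_command(turn=[[0,0,0],[0,0,0],[0,0,0],[0,0,0],[0,0,0],[0,0,0],[0,0,0]], xyz=[[0,0,0],[0,0,0],[0,0,0],[0,0,0],[0,0,0],[0,0,0],[0,0,0]], claw=[0,0,0,0,0,0,0])

```text
time_s: 16.25
position: [0.4952, -0.2198, 0.1071]
tool_rot: [[0.966, 0.257, 0.0], [0.257, -0.966, -0.0], [0.0, 0.0, -1.0]]
ft_force: [-0.1, 0.7, 6.5]
grip_width: 0.0001
gripper_force: 3.6
```

Request:
arm_command(turn=[[0,0,0],[0,0,0],[0,0,0],[0,0,0],[0,0,0],[0,0,0]], xyz=[[0,0,0.02],[0,0,0.02],[0,0,0.02],[0,0,0.02],[0,0,0.02],[0,0,0]], claw=[0,0,0,0,0,0])

```text
time_s: 16.85
position: [0.4952, -0.2198, 0.1029]
tool_rot: [[0.966, 0.257, 0.001], [0.257, -0.966, -0.001], [0.001, 0.001, -1.0]]
ft_force: [-2.5, 1.7, 13.8]
grip_width: 0.0001
gripper_force: 7.2
```

Request:
arm_command(turn=[[0,0,0],[0,0,0],[0,0,0],[0,0,0]], xyz=[[0,0,0.015],[0,0,0.01],[0,0,0],[0,0,0]], claw=[0,0,0,0])

```text
time_s: 17.25
position: [0.4953, -0.2198, 0.1027]
tool_rot: [[0.966, 0.257, 0.002], [0.257, -0.966, -0.002], [0.001, 0.002, -1.0]]
ft_force: [-5.0, 3.3, 23.2]
grip_width: 0.0002
gripper_force: 11.8
```

The end stop is reached (23 N, no further travel). Letting go and retreating upward.

Request:
arm_command(turn=[[0,0,0],[0,0,0],[0,0,0],[0,0,0],[0,0,0],[0,0,0],[0,0,0]], xyz=[[0,0,-0.1],[0,0,-0.3],[0,0,-0.6],[0,0,-0.8],[0,0,-0.6],[0,0,-0.2],[0,0,0]], claw=[0,0,0,0,0,0,0])

```text
time_s: 17.95
position: [0.4952, -0.2197, 0.2308]
tool_rot: [[0.966, 0.257, 0.001], [0.257, -0.966, -0.001], [0.001, 0.001, -1.0]]
ft_force: [0.4, 0.1, -0.2]
grip_width: -0.0001
gripper_force: 0.0
```

```bash
python3 - <<'E'
from m import *
I,D=imaging.get_image("side"); cv2.imwrite("pics/end.png",cv2.resize(I[120:285,220:430],(756,594)))
P=cloud("side",D).reshape(-1,3)
q=P[(abs(P[:,0]-.495)<.01)&(abs(P[:,1]+.2195)<.01)]; print("key z",np.median(q[:,2]))
q=P[(abs(P[:,0]-.474)<.04)&(abs(P[:,1]+.06)<.04)&(P[:,2]>.16)]; print("top z",np.percentile(q[:,2],[50,90]))
print(env.observe()["time_s"],env.observe()["ft_force"])
E
```

```text
key z 0.2546636630008592
top z [0.17673541 0.18175067]
18.0 [ 0.20000618 -0.51000195 -0.26262282]
```

View pics/end.png

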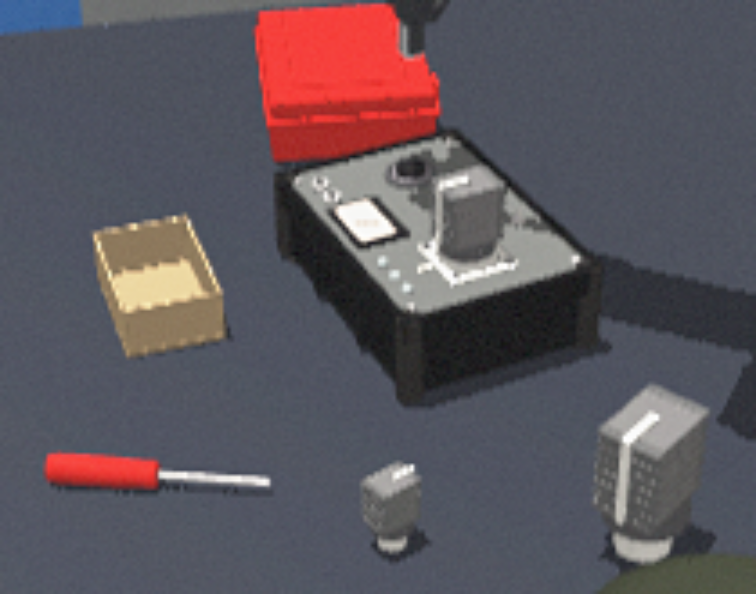

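The picture shows the adapter seated at (470,215) and the key lowered at (410,170). The other things are where they were, and the gripper is clear at (415,40). Handing in.

```bash
python3 -c "
from rig import env; print(env.close_job())"
```

```text
the job is handed in; nothing more can be done
None
```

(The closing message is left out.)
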